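# Put the burner caps back on their own burners

## Task

After cleaning, the three caps of this gas hob were put back on the wrong burners. Put each cap on the burner of its own size (smallest cap on the smallest burner, middle on middle, largest on largest), lying flat, right way up and centred on the crown; use the cork mat or any other free spot to set one down on the way. Leave the kitchen timer, the mug and the pastry brush where they are.

Things in the scene. Friction and masses are not known exactly. Their poses are not given: they have to be found in the camera images.
- cap_small: The small burner cap: a loose plain disc of dark enamelled steel, 38 mm in diameter and 13 mm thick, about 60 g, with a slightly lighter round panel on its top. Origin at the centre of its underside, z up through the top when right way up. It starts lying on the crown of the medium burner.
- cap_medium: The medium burner cap: a loose plain disc of dark enamelled steel, 52 mm in diameter and 13 mm thick, about 120 g, with a slightly lighter round panel on its top. Origin at the centre of its underside, z up through the top when right way up. It starts lying on the crown of the large burner.
- cap_large: The large burner cap: a loose plain disc of dark enamelled steel, 66 mm in diameter and 13 mm thick, about 200 g, with a slightly lighter round panel on its top. Origin at the centre of its underside, z up through the top when right way up. It starts lying on the crown of the small burner.
- burner_small: The small burner of the hob, fixed: a low round grey metal skirt 84 mm in diameter and 8 mm high, and centred on it a narrower upright grey crown with slots round its side, 34 mm in diameter whose flat top, where the cap lies, is 26 mm above the origin. Origin at the centre of its underside on the glass (6 mm above the work surface), z up.
- burner_medium: The medium burner of the hob, fixed: a low round grey metal skirt 100 mm in diameter and 8 mm high, and centred on it a narrower upright grey crown with slots round its side, 48 mm in diameter whose flat top, where the cap lies, is 26 mm above the origin. Origin at the centre of its underside on the glass (6 mm above the work surface), z up.
- burner_large: The large burner of the hob, fixed: a low round grey metal skirt 116 mm in diameter and 8 mm high, and centred on it a narrower upright grey crown with slots round its side, 62 mm in diameter whose flat top, where the cap lies, is 26 mm above the origin. Origin at the centre of its underside on the glass (6 mm above the work surface), z up.
- trivet: A free spot: a round cork mat, fixed, 110 mm in diameter and 8 mm thick, lying empty on the hob's glass. Origin at the centre of its underside, its top 8 mm above that.
- timer: Bystander: a loose round steel kitchen timer, 60 mm in diameter and 41 mm high with a black bar on top, on the glass between the burners. Origin at the centre of its underside.
- mug: Bystander: a loose black mug, 76 mm across and 80 mm high, with a handle on its own +y side, on the worktop left of the hob. Origin at the centre of its underside.
- brush: Bystander: a loose flat pastry brush with a wooden handle, 200 mm long, lying across the far edge of the hob, its length along its own x axis. Origin on its underside near the middle of its length.
Things that resemble listed ones, but are neither listed nor needed, are in the scene too. What is shaped like the cap_small but blue, pink or red is not meant.

How it is judged (in metres and radians):
At the end, for the whole second after the job is handed in: Each cap lies on the crown of the burner of its own size: centred within 10 mm, its underside within 4 mm of the height of the crown's top, right way up and flat within 0.1 rad, released and at rest (horizontal distance between cap_small and burner_small below 0.01 m and z of cap_small in the frame of burner_small between 0.022 and 0.03 m and angle between each of cap_small, cap_medium, cap_large's own z axis and vertical below 0.1 rad and linear speed of each of cap_small, cap_medium, cap_large below 0.02 m/s and angular speed of each of cap_small, cap_medium, cap_large below 0.2 rad/s and horizontal distance between cap_medium and burner_medium below 0.01 m and z of cap_medium in the frame of burner_medium between 0.022 and 0.03 m and horizontal distance between cap_large and burner_large below 0.01 m and z of cap_large in the frame of burner_large between 0.022 and 0.03 m); the robot touches nothing.
It fails at once if the timer is shifted by more than 25 mm (distance of timer from where it was at the start of the episode above 0.025 m).
It fails at once if the mug is shifted by more than 25 mm (distance of mug from where it was at the start of the episode above 0.025 m).
It fails at once if the brush is shifted by more than 25 mm (distance of brush from where it was at the start of the episode above 0.025 m).
It also fails if it takes over 96 s, if anything falls off the work surface, if the arm or the gripper's body presses on something with over 40 N, if the wrist force passes 120 N, or if a joint passes its speed limit or range.

## Robot

A 7-joint arm with a two-finger parallel gripper is mounted at the origin on the work surface. World frame = base frame: x ahead of the robot, y to its left, z up, the work surface at z = 0. Lengths are in m, angles in degrees, forces in N, time in s.
With the tool pointing down it reaches from about 0.425 to 0.875 m from the base axis. Payload 4.7 kg.
Tool frame: the origin (TCP) lies midway between the tips of the shut fingers; the grasp point (between the pads) lies 19 mm behind it; z points along the fingers, y is the line along which they close (so a half turn about z gives the same grasp; the last joint's range is limited). The gripper opens to 87 mm and grips with 3 to 60 N. Pads are 19 mm wide; open, the fingers measure 117 mm over their backs; the gripper's body (75 mm by 190 mm) begins 51 mm behind the grasp point.
Start: joints at [-68.119, 18.392, -4.016, 83.108, 1.295, 78.541, -3.26], TCP at [0.234, 0.607, 0.223] pointing down, gripper open.
Joint ranges: [-163.93, 163.93], [-17.29, 119.83], [-79.2, 71.16], [3.27, 140.29], [-89.18, 269.18], [5.43, 117.66], [-154.24, 154.24]. Speed limits (degrees/s): [147.25, 147.25, 180, 180, 180, 180, 180].

## Interface

Orientations are given as [roll, pitch, yaw] about the fixed x, y, z axes, in that order (R = Rz(yaw) Ry(pitch) Rx(roll)).
In Python, from cell import env gives the robot as it stands. The module is installed in compiled form; this text tells all that it offers.
- The arm moves only by the tool step_arm, never from a script. Its argument "rows" is a list of rows, each an object with "angular": the turn, a rotation vector about the tool's x, y, z in units of pi rad (1.0 is pi rad), a list of three; "slide": the shift along the tool's x, y, z in units of 500 mm (1.0 is 500 mm), a list of three; "jaw": the opening, from 0 (shut) to 1 (fully open). A call has 1 to 10 rows; each row shifts and turns the commanded pose from where the row before left it, along the tool's axes as they then stand; what a row does not reach is not made up. A row lasts 1/8 s, in which the tool goes at most 62.5 mm and 10.7 degrees, less where a joint would pass 70% of its speed; a pose out of reach is approached as far as the arm can. A call with a number of a shift or a turn outside -1 to 1 is refused whole. A call with a gripper value outside its range is refused whole. The fingers move at their own pace and stop on an object; "newtons" is the grip in N (left out, the last holds). Time passes only in rows, so rows that do not move let the fingers close. It gives the time, the measured TCP pose, the force, the opening and the grip force at its end, in the units of the state.
- env.get_obs(): the state, without advancing time (a new reading comes with each control period).
- env.read_camera(name): name is "scene" or "top"; returns the picture (420x560x3 uint8, red, green, blue); there is no depth.
- env.camera_info(name): a dict with "fx", "fy", "cx", "cy" (pixels), "R" (3x3) and "t" (3): a world point X has camera coordinates R X + t. Camera axes: x right, y down, z forward; pixel columns grow to the right and rows downward; lengths in m; the calibration is good to about 2 mm. A picture is of the moment at which its call begins. camera_info takes no time and is no camera call.
- env.sign_off(): hands the job in; it is judged then, once.
The state is a dict: "time_s": time; "qpos": joint angles; "joint_velocities": joint speeds; "effort": joint torques, N m; "tool_pos": TCP position; "tool_rot": TCP orientation; "force": force on the tool from outside, world axes, zero at the start; "wrist_torque": the same for the moment, N m; "grip_width": finger opening in m; "grasp_force": force on a finger pad.
Only numpy, scipy, OpenCV 4.12 (cv2) and the standard library are available. Lean on these libraries where they do the work, as an engineer would, in place of code of your own. Each camera call takes 0.05 s, during which the arm holds its last target. There are 200 camera calls.

## Working session

There is one attempt and no reset: what is moved stays moved. The work goes in short steps, Python scripts to look and compute and a tool call to move; the robot and the scene stay as the last step left them, time stands still between calls to the robot, and variables do not carry over. Pictures are saved under pics/ and viewed, at most 14 in all, crops included, and the job is handed in when it is done.

Besides the shell and the picture viewer there is one more tool, called after ">>>" as name(argument=value, ...), one argument or row to a line, values as JSON. step_arm: Moves the arm, as the interface text tells. Shifts and turns lie within -1 to 1; 1 stands for 500 mm of shift or pi rad of turn. Its arguments: {"type":"object","properties":{"rows":{"type":"array"},"newtons":{"type":"number"}},"required":["rows"]}

```bash
mkdir -p pics
python3 - <<'E'
from cell import env
import cv2
for n in("top","scene"):
    im=env.read_camera(n); cv2.imwrite(f"pics/{n}0.png",im[:,:,::-1]); i=env.camera_info(n); print(n,i)
print(env.get_obs())
E
```

```text
top {'fx': 416.68535041136425, 'fy': 416.68535041136425, 'cx': 274.72720588210797, 'cy': 206.5808515330438, 'R': array([[ 0.02580045, -0.99966602, -0.00147573],
       [-0.99722605, -0.02563431, -0.06987906],
       [ 0.06981789,  0.00327455, -0.99755438]]), 't': array([-0.02942366,  0.52255114,  1.33753917])}
scene {'fx': 543.1564916223814, 'fy': 543.1564916223814, 'cx': 282.8404765932241, 'cy': 207.24523498118887, 'R': array([[ 0.7866564 ,  0.61702253, -0.02132854],
       [ 0.40443716, -0.54111288, -0.73731095],
       [-0.46647862,  0.57138432, -0.67521675]]), 't': array([-0.4007985 , -0.16941443,  1.71806065])}
{'time_s': 0.1, 'qpos': array([-68.11848125,  18.43469793,  -4.01616872,  83.17063659,
         1.29466437,  78.5412945 ,  -3.2591497 ]), 'joint_velocities': array([ 0.00319401, -0.04189932,  0.04369859, -0.23447406,  0.04035987,
        0.08943592, -0.10739263]), 'effort': array([-1.02476392e-04, -4.92569768e+01, -4.05622758e-01, -3.13399851e+01,
       -6.40776032e-02,  3.94722121e-02,  7.98409428e-05]), 'tool_pos': array([0.23357022, 0.60602643, 0.22154841]), 'tool_rot': array([-1.79898592e+02,  5.09929271e-03,  1.58929529e+02]), 'force': array([ 0.07032955,  0.21107829, -0.04904317]), 'wrist_torque': array([0.02036124, 0.05019511, 0.02587154]), 'grasp_force': 0.0, 'grip_width': 0.08690776231868069}
```

View pics/top0.png

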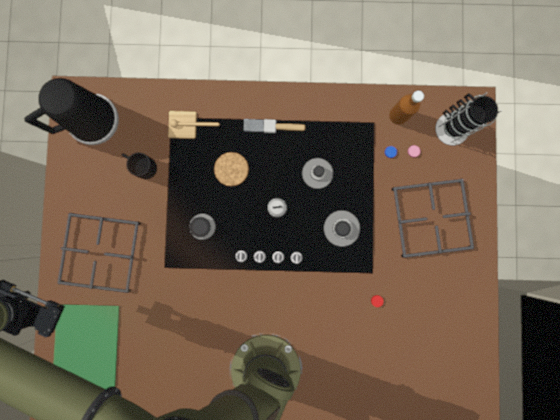

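View pics/scene0.png

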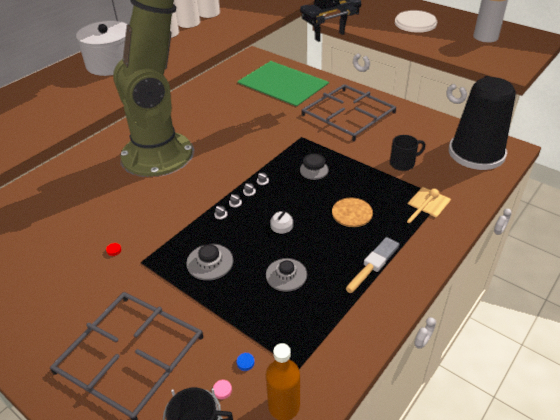

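The top view shows three burner-and-cap sets: (202,226), (318,173) and (342,229). The cork mat is at (231,169), the timer at (277,207), the mug at (141,166) and the brush at (275,126). The blue, pink and red discs at (391,152), (414,151) and (377,301) are decoys. The dark caps on the burners are the ones meant, so I'll confirm with one enlarged crop.

Run:
```python
import cv2,numpy as np
im=cv2.imread("pics/top0.png"); s=cv2.imread("pics/scene0.png")
r=lambda a,x,y,w=34:cv2.resize(cv2.convertScaleAbs(a[y-w:y+w,x-w:x+w],alpha=1.8,beta=20),(265,265),interpolation=cv2.INTER_CUBIC)
a=np.hstack([r(im,202,226),r(im,318,173),r(im,342,229)]);b=np.hstack([r(s,314,165),r(s,287,272),r(s,209,258)])
cv2.imwrite("pics/crop.png",np.vstack([a,b]))
```

```text
(no output)
```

View pics/crop.png

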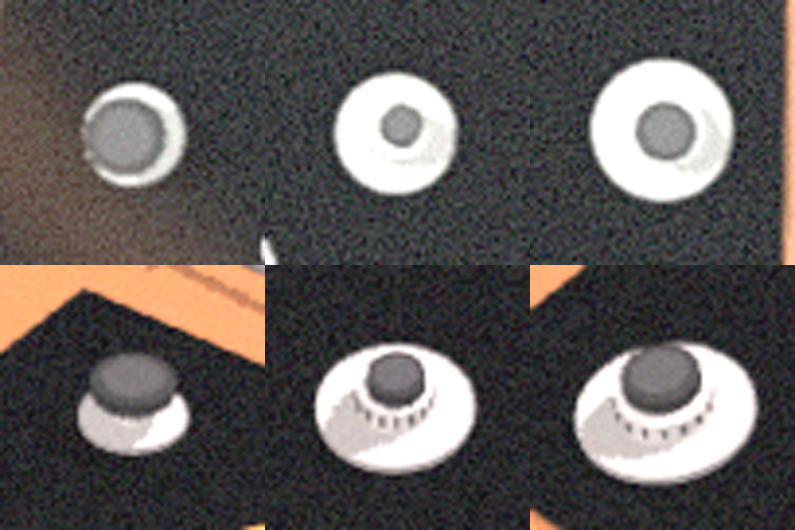

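The crop confirms it: the left pair is the large cap on the small burner, the middle is the small cap on the medium burner, and the right is the medium cap on the large burner. Next I'll measure them.

```bash
cat > h.py <<'E'
import cv2,numpy as np
from cell import env
def ray(n,u,v,z):
    c=env.camera_info(n);R=c['R'];C=-R.T@c['t'];d=R.T@np.array([(u-c['cx'])/c['fx'],(v-c['cy'])/c['fy'],1]);return (C+d*(z-C[2])/d[2])[:2]
def px(n,X):
    c=env.camera_info(n);p=c['R']@np.array(X)+c['t'];return c['fx']*p[0]/p[2]+c['cx'],c['fy']*p[1]/p[2]+c['cy']
S=6
def blob(im,x,y,lo,hi,w=34):
    """hull of the component of lo<gray<hi nearest (x,y), enlarged crop -> ellipse centre, axes (px)"""
    g=cv2.GaussianBlur(cv2.cvtColor(im,cv2.COLOR_BGR2GRAY),(3,3),0.7)[y-w:y+w,x-w:x+w]
    g=cv2.resize(g,None,fx=S,fy=S,interpolation=cv2.INTER_CUBIC)
    cs,_=cv2.findContours(cv2.inRange(g,lo,hi),cv2.RETR_LIST,cv2.CHAIN_APPROX_NONE)
    out=[]
    for c in cs:
        h=cv2.convexHull(c)
        if cv2.contourArea(h)<40*S*S or len(c)<20: continue
        m=cv2.moments(h);e=cv2.fitEllipse(h)
        out.append((m['m10']/m['m00']/S+x-w+.5/S-.5,m['m01']/m['m00']/S+y-w+.5/S-.5,*np.array(e[1])/S))
    return out
E
python3 - <<'E'
from h import *
np.set_printoptions(precision=4,suppress=True)
T=cv2.imread("pics/top0.png");Sc=cv2.imread("pics/scene0.png")
g=cv2.cvtColor(T,cv2.COLOR_BGR2GRAY)
print(g[226,185:220],g[173,300:336])
for n,im,pts in(("top",T,[(202,226),(318,173),(342,229)]),("scene",Sc,[(314,168),(287,272),(209,260)])):
  for p in pts:
    for lo,hi,z in((75,255,.014),(20,62,.045)):
      for b in blob(im,*p,lo,hi):
        if b[3]<60 and abs(b[0]-p[0])<15 and abs(b[1]-p[1])<15: print(n,p,lo,np.array(b),ray(n,b[0],b[1],z))
for p in((231,169),(277,207)): print(p,ray("top",*p,.014))
E
```

```text
[ 41  37  31  39  62  69  59  67  73  75  75  72  74  73  84  72  76  76
  71  78  81  71  63  58  52  78 109 120 124 113  77  23  21  21  17] [ 23  53 113 145 154 154 152 153 153 148 149 173 174 123  70  62  77  76
  83  81  73  68  64  87 127 137 124 123 121 123 124 119  91  51  26  21]
top (202, 226) 75 [200.3468 225.4851  11.2283  11.9219] [0.4556 0.2245]
top (202, 226) 75 [202.2455 226.0251  26.0962  26.6495] [0.454  0.2182]Traceback (most recent call last):
  File "<stdin>", line 9, in <module>
  File "h.py", line 17, in blob
    m=cv2.moments(h);e=cv2.fitEllipse(h)
                       ~~~~~~~~~~~~~~^^^
cv2.error: OpenCV(4.12.0) /io/opencv/modules/imgproc/src/shapedescr.cpp:361: error: (-201:Incorrect size of input array) There should be at least 5 points to fit the ellipse in function 'fitEllipseNoDirect'
```

```bash
cat >> h.py <<'E'
from scipy.optimize import least_squares
def circ(n,im,x,y,lo,hi,z,r,w=34,tol=.008):
    """robust known-radius circle fit (world plane z) to contour points of a gray band"""
    g=cv2.GaussianBlur(cv2.cvtColor(im,cv2.COLOR_BGR2GRAY),(3,3),0.7)[y-w:y+w,x-w:x+w]
    g=cv2.resize(g,None,fx=S,fy=S,interpolation=cv2.INTER_CUBIC)
    cs,_=cv2.findContours(cv2.inRange(g,lo,hi),cv2.RETR_LIST,cv2.CHAIN_APPROX_NONE)
    P=np.array([ray(n,(p[0]+.5)/S+x-w-.5,(p[1]+.5)/S+y-w-.5,z) for c in cs if len(c)>60 for p in c[:,0]])
    c0=ray(n,x,y,z)
    for t in(.02,tol,tol/2):
        Q=P[abs(np.hypot(*(P-c0).T)-r)<t]
        c0=least_squares(lambda c:np.hypot(*(Q-c).T)-r,c0,loss='soft_l1',f_scale=.001).x
    return c0,len(Q),np.std(np.hypot(*(Q-c0).T)-r)
E
cat > m.py <<'E'
from h import *
np.set_printoptions(precision=4,suppress=True)
T=cv2.imread("pics/top0.png");Sc=cv2.imread("pics/scene0.png")
for i,(rs,rc) in enumerate(((.042,.033),(.05,.019),(.058,.026))):
  for n,im,pts,cp in(("top",T,[(202,226),(318,173),(342,229)],[(200,225),(319,171),(343,229)]),("scene",Sc,[(314,168),(287,272),(209,260)],[(314,160),(287,267),(208,252)])):
    print(i,n,"skirt",*circ(n,im,*pts[i],90,255,.014,rs))
    print(i,n,"cap",*circ(n,im,*cp[i],46,100,.045,rc,tol=.005))
E
python3 m.py
python3 - <<'E'
from h import *
for p in((231,169),(277,207)): print(p,ray("top",*p,.014))
E
```

```text
0 top skirt [0.4538 0.2201] 366 0.0007547736516233462
0 top cap [0.451  0.2194] 259 0.0008126014398406244
(231, 169) [0.6434669  0.13085716]
(277, 207) [ 0.52225326 -0.02339561]Traceback (most recent call last):
  File "m.py", line 6, in <module>
    print(i,n,"skirt",*circ(n,im,*pts[i],90,255,.014,rs))
                       ~~~~^^^^^^^^^^^^^^^^^^^^^^^^^^^^^
  File "h.py", line 26, in circ
    P=np.array([ray(n,(p[0]+.5)/S+x-w-.5,(p[1]+.5)/S+y-w-.5,z) for c in cs if len(c)>60 for p in c[:,0]])
                ~~~^^^^^^^^^^^^^^^^^^^^^^^^^^^^^^^^^^^^^^^^^^^
  File "h.py", line 4, in ray
    c=env.camera_info(n);R=c['R'];C=-R.T@c['t'];d=R.T@np.array([(u-c['cx'])/c['fx'],(v-c['cy'])/c['fy'],1]);return (C+d*(z-C[2])/d[2])[:2]
ValueError: time passes only in moves, steps and waits
```

```bash
sed -i 's/^def ray/import functools\ninfo=functools.lru_cache(None)(lambda n:env.camera_info(n))\ndef ray/; s/c=env.camera_info(n);/c=info(n);/' h.py; python3 m.py
```

```text
0 top skirt [0.4538 0.2201] 366 0.0007547736516233462
0 top cap [0.451  0.2194] 259 0.0008126014398406244
0 scene skirt [0.4557 0.2194] 260 0.0009345217242661407
0 scene cap [0.4588 0.214 ] 225 0.0013310164023096612
1 top skirt [ 0.6381 -0.1519] 526 0.00043477059447061484
1 top cap [ 0.639  -0.1551] 152 0.0007955230978180849
1 scene skirt [ 0.6395 -0.153 ] 624 0.0005729837994438128
1 scene cap [ 0.6419 -0.1548] 237 0.0012547672999944073
2 top skirt [ 0.4595 -0.2344] 612 0.00040110178665475453
2 top cap [ 0.4577 -0.233 ] 235 0.0005249135740907992
2 scene skirt [ 0.461  -0.2355] 620 0.000714116061721876
2 scene cap [ 0.4625 -0.2369] 320 0.0011375663627537017
```

>>> step_arm(
  rows=[
    {"angular":[0,0,-0.0585],"slide":[0,0,0],"jaw":1},
    {"angular":[0,0,-0.0585],"slide":[0,0,0],"jaw":1},
    {"angular":[0,0,0],"slide":[-0.0545,-0.0968,0],"jaw":1},
    {"angular":[0,0,0],"slide":[-0.0545,-0.0968,0],"jaw":1},
    {"angular":[0,0,0],"slide":[-0.0545,-0.0968,0],"jaw":1},
    {"angular":[0,0,0],"slide":[-0.0545,-0.0968,0],"jaw":1},
    {"angular":[0,0,0],"slide":[-0.0545,-0.0968,0],"jaw":1},
    {"angular":[0,0,0],"slide":[-0.0545,-0.0968,0],"jaw":1},
    {"angular":[0,0,0],"slide":[-0.0545,-0.0968,0],"jaw":1},
    {"angular":[0,0,0],"slide":[-0.0545,-0.0968,0],"jaw":1},
  ],
  newtons=20,
)

```text
time_s: 1.35
tool_pos: [0.4521, 0.2175, 0.2223]
tool_rot: [180.0, -0.0, 180.0]
force: [0.1, -0.0, -0.3]
grip_width: 0.0875
grasp_force: 0.0
```

>>> step_arm(
  rows=[
    {"angular":[0,0,0],"slide":[0,0.003,0.08],"jaw":1},
    {"angular":[0,0,0],"slide":[0,0,0.08],"jaw":1},
    {"angular":[0,0,0],"slide":[0,0,0.08],"jaw":1},
    {"angular":[0,0,0],"slide":[0,0,0.08],"jaw":1},
    {"angular":[0,0,0],"slide":[0,0,0.03],"jaw":1},
    {"angular":[0,0,0],"slide":[0,0,0.026],"jaw":1},
    {"angular":[0,0,0],"slide":[0,0,0],"jaw":1},
    {"angular":[0,0,0],"slide":[0,0,0],"jaw":1},
  ],
)

```text
time_s: 2.35
tool_pos: [0.4526, 0.2213, 0.0358]
tool_rot: [179.9, 0.1, 180.0]
force: [-0.7, -0.2, -0.4]
grip_width: 0.087
grasp_force: 0.0
```

Run:
```python
from h import *
im=env.read_camera("scene")[:,:,::-1];a=im[100:230,240:400];t=env.read_camera("top")[:,:,::-1][170:280,140:260]
cv2.imwrite("pics/g1.png",np.hstack([cv2.resize(a,(400,325)),cv2.resize(t,(355,325))]))
```

```text
(no output)
```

View pics/g1.png

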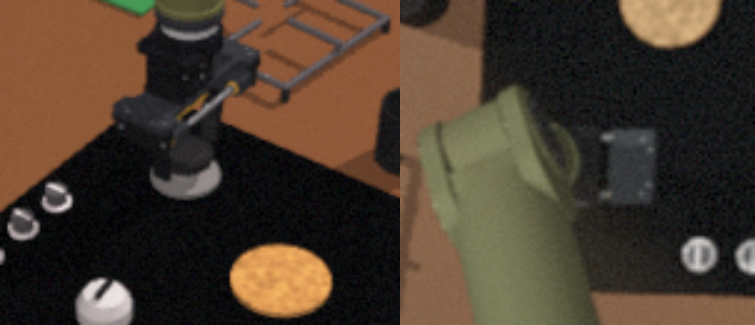

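The crop shows the fingers straddling the large cap, with the burner at about (185,180) in the crop. I'll close.

>>> step_arm(
  rows=[
    {"angular":[0,0,0],"slide":[0,0,0.005],"jaw":1},
    {"angular":[0,0,0],"slide":[0,0,0],"jaw":0.6},
    {"angular":[0,0,0],"slide":[0,0,0],"jaw":0.6},
    {"angular":[0,0,0],"slide":[0,0,0],"jaw":0.6},
    {"angular":[0,0,0],"slide":[0,0,0],"jaw":0.6},
    {"angular":[0,0,0],"slide":[0,0,0],"jaw":0.6},
    {"angular":[0,0,0],"slide":[0,0,0],"jaw":0.6},
  ],
  newtons=25,
)

```text
time_s: 3.32
tool_pos: [0.4517, 0.2209, 0.0321]
tool_rot: [180.0, 0.0, 180.0]
force: [-0.0, 0.1, 0.1]
grip_width: 0.0654
grasp_force: 25.0
```

>>> step_arm(
  rows=[
    {"angular":[0,0,0],"slide":[0,0,-0.04],"jaw":0.6},
    {"angular":[0,0,0],"slide":[0,0,-0.08],"jaw":0.6},
    {"angular":[0,0,0],"slide":[-0.05,-0.024,0],"jaw":0.6},
    {"angular":[0,0,0],"slide":[-0.083,-0.039,0],"jaw":0.6},
    {"angular":[0,0,0],"slide":[-0.083,-0.039,0],"jaw":0.6},
    {"angular":[0,0,0],"slide":[-0.083,-0.039,0],"jaw":0.6},
    {"angular":[0,0,0],"slide":[-0.083,-0.039,0],"jaw":0.6},
    {"angular":[0,0,0],"slide":[0,0,0],"jaw":0.6},
    {"angular":[0,0,0],"slide":[0,0,0],"jaw":0.6},
  ],
)

```text
time_s: 4.45
tool_pos: [0.6415, 0.1309, 0.0909]
tool_rot: [-180.0, -0.2, 180.0]
force: [-1.0, 0.1, -3.1]
grip_width: 0.0656
grasp_force: 25.0
```

>>> step_arm(
  rows=[
    {"angular":[0,0,0],"slide":[0,0,0.06],"jaw":0.6},
    {"angular":[0,0,0],"slide":[0,0,0.06],"jaw":0.6},
    {"angular":[0,0,0],"slide":[0,0,0.02],"jaw":0.6},
    {"angular":[0,0,0],"slide":[0,0,0.006],"jaw":0.6},
    {"angular":[0,0,0],"slide":[0,0,0],"jaw":0.6},
    {"angular":[0,0,0],"slide":[0,0,0],"jaw":0.6},
  ],
)

```text
time_s: 5.2
tool_pos: [0.6436, 0.131, 0.0205]
tool_rot: [180.0, 0.1, 180.0]
force: [-0.0, -0.0, -1.0]
grip_width: 0.0655
grasp_force: 25.0
```

>>> step_arm(
  rows=[
    {"angular":[0,0,0],"slide":[0,0,0.003],"jaw":0.6},
    {"angular":[0,0,0],"slide":[0,0,0.002],"jaw":0.6},
    {"angular":[0,0,0],"slide":[0,0,0],"jaw":0.6},
    {"angular":[0,0,0],"slide":[0,0,0],"jaw":0.6},
  ],
)

```text
time_s: 5.7
tool_pos: [0.6427, 0.1307, 0.0165]
tool_rot: [-180.0, 0.0, 180.0]
force: [0.5, -0.1, -2.4]
grip_width: 0.0654
grasp_force: 25.0
```

>>> step_arm(
  rows=[
    {"angular":[0,0,0],"slide":[0,0,0],"jaw":1},
    {"angular":[0,0,0],"slide":[0,0,0],"jaw":1},
    {"angular":[0,0,0],"slide":[0,0,0],"jaw":1},
    {"angular":[0,0,0],"slide":[0,0,-0.05],"jaw":1},
    {"angular":[0,0,0],"slide":[0,0,-0.1],"jaw":1},
    {"angular":[0,0,0],"slide":[0,-0.114,-0.03],"jaw":0.8},
    {"angular":[0,0,0],"slide":[0,-0.114,0],"jaw":0.8},
    {"angular":[0,0,0],"slide":[0,-0.114,0],"jaw":0.8},
    {"angular":[0,0,0],"slide":[0.003,-0.114,0],"jaw":0.8},
    {"angular":[0,0,0],"slide":[0.003,-0.114,0],"jaw":0.8},
  ],
)

```text
time_s: 6.95
tool_pos: [0.6396, -0.156, 0.107]
tool_rot: [180.0, 0.1, -180.0]
force: [0.5, -0.8, 0.2]
grip_width: 0.0695
grasp_force: 0.0
```

>>> step_arm(
  rows=[
    {"angular":[0,0,0],"slide":[0,0,0.04],"jaw":0.8},
    {"angular":[0,0,0],"slide":[0,0,0.04],"jaw":0.8},
    {"angular":[0,0,0],"slide":[0,0,0],"jaw":0.8},
    {"angular":[0,0,0],"slide":[0,0,0],"jaw":0.8},
  ],
)

```text
time_s: 7.45
tool_pos: [0.6401, -0.1524, 0.0666]
tool_rot: [180.0, 0.0, -179.9]
force: [0.4, -1.3, 0.8]
grip_width: 0.0699
grasp_force: 0.0
```

>>> step_arm(
  rows=[
    {"angular":[0,0,0],"slide":[0,0,0.03],"jaw":0.8},
    {"angular":[0,0,0],"slide":[0,0,0.026],"jaw":0.8},
    {"angular":[0,0,0],"slide":[0,0,0],"jaw":0.8},
    {"angular":[0,0,0],"slide":[0,0,0],"jaw":0.8},
    {"angular":[0,0,0],"slide":[0,0,0],"jaw":0.8},
  ],
)

```text
time_s: 8.07
tool_pos: [0.64, -0.1544, 0.0391]
tool_rot: [-180.0, 0.1, 180.0]
force: [0.6, -0.1, 0.9]
grip_width: 0.0701
grasp_force: 0.0
```

Run:
```python
from h import *
for i in range(4):
    im=env.read_camera("scene")[:,:,::-1];print(env.get_obs()['tool_pos'])
t=env.read_camera("top")[:,:,::-1]
cv2.imwrite("pics/t2.png",t)
cv2.imwrite("pics/g2.png",np.hstack([cv2.resize(im[200:320,220:360],(379,325)),cv2.resize(t[130:270,180:360],(418,325))]))
print(circ("top",t,230,168,46,85,.027,.033,tol=.005))
```

```text
[ 0.63995897 -0.15442982  0.03908723]
[ 0.63994511 -0.15433852  0.03905207]
[ 0.63988203 -0.15433676  0.03901883]
[ 0.6398081  -0.15428808  0.03889499]
(array([0.64281027, 0.12695922]), 136, np.float64(0.00127423356936754))
```

View pics/g2.png

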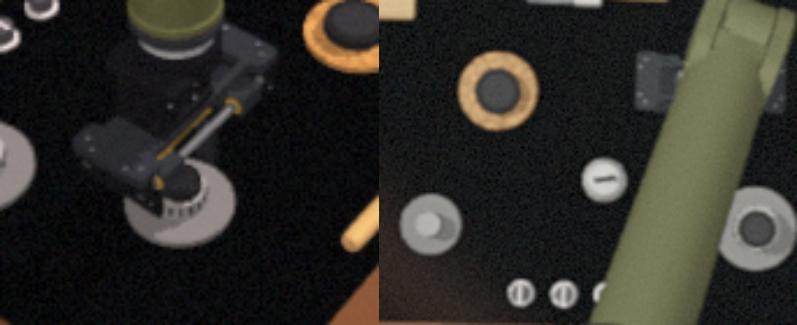

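The large cap lies flat on the mat. The fingers straddle the small cap at about (183,180) in the crop. I'll lower slightly and close.

>>> step_arm(
  rows=[
    {"angular":[0,0,0],"slide":[0,0,0.008],"jaw":0.8},
    {"angular":[0,0,0],"slide":[0,0,0],"jaw":0.8},
    {"angular":[0,0,0],"slide":[0,0,0],"jaw":0.3},
    {"angular":[0,0,0],"slide":[0,0,0],"jaw":0.3},
    {"angular":[0,0,0],"slide":[0,0,0],"jaw":0.3},
    {"angular":[0,0,0],"slide":[0,0,0],"jaw":0.3},
    {"angular":[0,0,0],"slide":[0,0,0],"jaw":0.3},
    {"angular":[0,0,0],"slide":[0,0,0],"jaw":0.3},
  ],
  newtons=20,
)

```text
time_s: 9.32
tool_pos: [0.6396, -0.1542, 0.0346]
tool_rot: [180.0, 0.0, 180.0]
force: [0.3, 0.6, 1.3]
grip_width: 0.0371
grasp_force: 20.0
```

Run:
```python
from h import *
np.set_printoptions(precision=4,suppress=True)
t=cv2.imread("pics/t2.png")
print(circ("top",t,202,226,75,255,.014,.042))
print(blob(t,202,226,135,255)); 
for b in blob(t,202,226,135,255): print(ray("top",b[0],b[1],.032))
print(env.get_obs()['tool_pos'],env.get_obs()['grip_width'])
```

```text
(array([0.4533, 0.2197]), 457, np.float64(0.0003084400154545338))
[(201.79093476292195, 226.11437054549728, np.float64(23.871536254882812), np.float64(24.12012481689453))]
[0.4533 0.2165]
[ 0.6396 -0.1542  0.0346] 0.03712957944961187
```

>>> step_arm(
  rows=[
    {"angular":[0,0,0],"slide":[0,0,-0.05],"jaw":0.3},
    {"angular":[0,0,0],"slide":[0,0,-0.09],"jaw":0.3},
    {"angular":[0,0,0],"slide":[0.0464,0.0935,-0.01],"jaw":0.3},
    {"angular":[0,0,0],"slide":[0.0464,0.0935,0],"jaw":0.3},
    {"angular":[0,0,0],"slide":[0.0464,0.0935,0],"jaw":0.3},
    {"angular":[0,0,0],"slide":[0.0464,0.0935,0],"jaw":0.3},
    {"angular":[0,0,0],"slide":[0.0464,0.0935,0],"jaw":0.3},
    {"angular":[0,0,0],"slide":[0.0464,0.0935,0],"jaw":0.3},
    {"angular":[0,0,0],"slide":[0.0464,0.0935,0],"jaw":0.3},
    {"angular":[0,0,0],"slide":[0.0464,0.0935,0],"jaw":0.3},
  ],
)

```text
time_s: 10.58
tool_pos: [0.4532, 0.2212, 0.1098]
tool_rot: [180.0, 0.0, 180.0]
force: [0.2, 1.0, -1.0]
grip_width: 0.0371
grasp_force: 20.0
```

>>> step_arm(
  rows=[
    {"angular":[0,0,0],"slide":[0,0,0.06],"jaw":0.3},
    {"angular":[0,0,0],"slide":[0,0,0.05],"jaw":0.3},
    {"angular":[0,0,0],"slide":[0,0,0.01],"jaw":0.3},
    {"angular":[0,0,0],"slide":[0,0,0],"jaw":0.3},
    {"angular":[0,0,0],"slide":[0,0,0],"jaw":0.3},
    {"angular":[0,0,0],"slide":[0,0,0],"jaw":0.3},
  ],
)

```text
time_s: 11.32
tool_pos: [0.4548, 0.2201, 0.0505]
tool_rot: [179.9, 0.1, 180.0]
force: [0.2, 1.1, -0.3]
grip_width: 0.0372
grasp_force: 20.0
```

>>> step_arm(
  rows=[
    {"angular":[0,0,0],"slide":[0,0,0.016],"jaw":0.3},
    {"angular":[0,0,0],"slide":[0,0,0.008],"jaw":0.3},
    {"angular":[0,0,0],"slide":[0,0,0.006],"jaw":0.3},
    {"angular":[0,0,0],"slide":[0,0,0],"jaw":0.3},
    {"angular":[0,0,0],"slide":[0,0,0],"jaw":0.3},
    {"angular":[0,0,0],"slide":[0,0,0],"jaw":0.3},
  ],
)

```text
time_s: 12.08
tool_pos: [0.454, 0.2197, 0.0345]
tool_rot: [-180.0, -0.0, 180.0]
force: [-1.2, -0.7, 1.0]
grip_width: 0.0373
grasp_force: 20.0
```

>>> step_arm(
  rows=[
    {"angular":[0,0,0],"slide":[0,0,0],"jaw":0.6},
    {"angular":[0,0,0],"slide":[0,0,0],"jaw":0.8},
    {"angular":[0,0,0],"slide":[0,0,0],"jaw":0.8},
    {"angular":[0,0,0],"slide":[0,0,0],"jaw":0.8},
    {"angular":[0,0,0],"slide":[0,0,-0.05],"jaw":0.8},
    {"angular":[0,0,0],"slide":[0,0,-0.1],"jaw":0.8},
  ],
)

```text
time_s: 12.82
tool_pos: [0.4523, 0.2189, 0.1084]
tool_rot: [-179.8, -0.2, 180.0]
force: [0.1, 1.0, -0.6]
grip_width: 0.0693
grasp_force: 0.0
```

>>> step_arm(
  rows=[
    {"angular":[0,0,0],"slide":[-0.001,-0.1,0],"jaw":0.85},
    {"angular":[0,0,0],"slide":[-0.001,-0.1,0],"jaw":0.85},
    {"angular":[0,0,0],"slide":[-0.001,-0.1,0],"jaw":0.85},
    {"angular":[0,0,0],"slide":[-0.001,-0.1,0],"jaw":0.85},
    {"angular":[0,0,0],"slide":[-0.001,-0.1,0],"jaw":0.85},
    {"angular":[0,0,0],"slide":[-0.001,-0.1,0],"jaw":0.85},
    {"angular":[0,0,0],"slide":[-0.001,-0.1,0],"jaw":0.85},
    {"angular":[0,0,0],"slide":[-0.001,-0.1,0],"jaw":0.85},
    {"angular":[0,0,0],"slide":[-0.002,-0.107,0],"jaw":0.85},
    {"angular":[0,0,0],"slide":[0,0,0],"jaw":0.85},
  ],
)

```text
time_s: 14.08
tool_pos: [0.458, -0.2387, 0.11]
tool_rot: [-179.8, 0.0, 179.5]
force: [-0.3, -0.3, -1.0]
grip_width: 0.0736
grasp_force: 0.0
```

>>> step_arm(
  rows=[
    {"angular":[0,0,0],"slide":[0,0,0.06],"jaw":0.85},
    {"angular":[0,0,0],"slide":[0,0,0.05],"jaw":0.85},
    {"angular":[0,0,0],"slide":[0,0,0.01],"jaw":0.85},
    {"angular":[0,0,0],"slide":[0,0,0],"jaw":0.85},
    {"angular":[0,0,0],"slide":[0,0,0],"jaw":0.85},
    {"angular":[0,0,0],"slide":[0,0,0],"jaw":0.85},
  ],
)

```text
time_s: 14.82
tool_pos: [0.4597, -0.2338, 0.0505]
tool_rot: [-180.0, 0.1, 180.0]
force: [0.4, -0.0, 0.3]
grip_width: 0.0736
grasp_force: 0.0
```

Run:
```python
from h import *
t=env.read_camera("top")[:,:,::-1];im=env.read_camera("scene")[:,:,::-1]
cv2.imwrite("pics/t3.png",t)
cv2.imwrite("pics/g3.png",np.hstack([cv2.resize(im[140:300,160:360],(406,325)),cv2.resize(t[130:270,180:350],(394,325))]))
for c in((203,224),(202,226)):print(circ("top",t,*c,46,98,.045,.019,tol=.004))
print(env.get_obs()['tool_pos'])
```

```text
(array([0.47568274, 0.20355742]), 87, np.float64(0.0010754245854554278))
(array([0.45399786, 0.21722035]), 206, np.float64(0.0009691470185854914))
[ 0.45940726 -0.23382445  0.05015614]
```

View pics/g3.png

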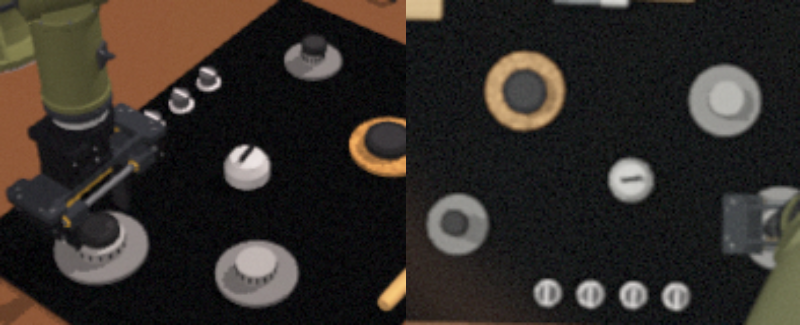

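The small cap sits centred on the small burner (crop 455,222), about 2–3 mm off by the fit. The fingers now straddle the medium cap.

>>> step_arm(
  rows=[
    {"angular":[0,0,0],"slide":[0,0,0.016],"jaw":0.85},
    {"angular":[0,0,0],"slide":[0,0,0.014],"jaw":0.85},
    {"angular":[0,0,0],"slide":[0,0,0],"jaw":0.85},
    {"angular":[0,0,0],"slide":[0,0,0],"jaw":0.45},
    {"angular":[0,0,0],"slide":[0,0,0],"jaw":0.45},
    {"angular":[0,0,0],"slide":[0,0,0],"jaw":0.45},
    {"angular":[0,0,0],"slide":[0,0,0],"jaw":0.45},
    {"angular":[0,0,0],"slide":[0,0,0],"jaw":0.45},
    {"angular":[0,0,0],"slide":[0,0,0],"jaw":0.45},
  ],
)

```text
time_s: 16.05
tool_pos: [0.4591, -0.2337, 0.0347]
tool_rot: [180.0, 0.0, 180.0]
force: [-0.6, 0.3, 1.1]
grip_width: 0.0511
grasp_force: 20.0
```

>>> step_arm(
  rows=[
    {"angular":[0,0,0],"slide":[0,0,-0.05],"jaw":0.45},
    {"angular":[0,0,0],"slide":[0,0,-0.07],"jaw":0.45},
    {"angular":[0,0,0],"slide":[-0.09,0.0405,0],"jaw":0.45},
    {"angular":[0,0,0],"slide":[-0.09,0.0405,0],"jaw":0.45},
    {"angular":[0,0,0],"slide":[-0.09,0.0405,0],"jaw":0.45},
    {"angular":[0,0,0],"slide":[-0.089,0.0405,0],"jaw":0.45},
    {"angular":[0,0,0],"slide":[0,0,0.05],"jaw":0.45},
    {"angular":[0,0,0],"slide":[0,0,0.04],"jaw":0.45},
    {"angular":[0,0,0],"slide":[0,0,0],"jaw":0.45},
    {"angular":[0,0,0],"slide":[0,0,0],"jaw":0.45},
  ],
)

```text
time_s: 17.3
tool_pos: [0.6383, -0.1535, 0.0502]
tool_rot: [-180.0, 0.0, 179.9]
force: [0.2, -0.1, -0.6]
grip_width: 0.0515
grasp_force: 20.0
```

>>> step_arm(
  rows=[
    {"angular":[0,0,0],"slide":[0,0,0],"jaw":0.45},
    {"angular":[0,0,0],"slide":[0,0,0],"jaw":0.45},
  ],
)

```text
time_s: 17.55
tool_pos: [0.6389, -0.1529, 0.0505]
tool_rot: [180.0, 0.1, 180.0]
force: [-0.1, 0.6, -1.0]
grip_width: 0.0513
grasp_force: 20.0
```

>>> step_arm(
  rows=[
    {"angular":[0,0,0],"slide":[0,0,0.016],"jaw":0.45},
    {"angular":[0,0,0],"slide":[0,0,0.009],"jaw":0.45},
    {"angular":[0,0,0],"slide":[0,0,0.006],"jaw":0.45},
    {"angular":[0,0,0],"slide":[0,0,0],"jaw":0.45},
    {"angular":[0,0,0],"slide":[0,0,0],"jaw":0.45},
    {"angular":[0,0,0],"slide":[0,0,0],"jaw":0.45},
  ],
)

```text
time_s: 18.3
tool_pos: [0.6381, -0.1526, 0.0347]
tool_rot: [180.0, -0.1, 180.0]
force: [-3.1, 1.1, 4.9]
grip_width: 0.0511
grasp_force: 20.0
```

>>> step_arm(
  rows=[
    {"angular":[0,0,0],"slide":[0,0,0],"jaw":0.7},
    {"angular":[0,0,0],"slide":[0,0,0],"jaw":0.8},
    {"angular":[0,0,0],"slide":[0,0,0],"jaw":0.8},
    {"angular":[0,0,0],"slide":[0,0,0],"jaw":0.8},
    {"angular":[0,0,0],"slide":[0,0,-0.05],"jaw":0.8},
    {"angular":[0,0,0],"slide":[0,0,-0.1],"jaw":0.8},
  ],
)

```text
time_s: 19.05
tool_pos: [0.6367, -0.1521, 0.1074]
tool_rot: [180.0, -0.3, 180.0]
force: [1.3, -0.0, 0.8]
grip_width: 0.0697
grasp_force: 0.0
```

>>> step_arm(
  rows=[
    {"angular":[0,0,0],"slide":[-0.009,0.113,0],"jaw":1},
    {"angular":[0,0,0],"slide":[0,0.113,0],"jaw":1},
    {"angular":[0,0,0],"slide":[0,0.113,0],"jaw":1},
    {"angular":[0,0,0],"slide":[0,0.113,0],"jaw":1},
    {"angular":[0,0,0],"slide":[0,0.115,0],"jaw":1},
    {"angular":[0,0,0],"slide":[0,0,0.05],"jaw":1},
    {"angular":[0,0,0],"slide":[0,0,0.05],"jaw":1},
    {"angular":[0,0,0],"slide":[0,0,0],"jaw":1},
    {"angular":[0,0,0],"slide":[0,0,0],"jaw":1},
    {"angular":[0,0,0],"slide":[0,0,0],"jaw":1},
  ],
)

```text
time_s: 20.3
tool_pos: [0.6441, 0.1306, 0.0606]
tool_rot: [180.0, 0.1, 180.0]
force: [-0.1, -0.1, 0.4]
grip_width: 0.0871
grasp_force: 0.0
```

Run:
```python
from h import *
t0=cv2.imread("pics/t3.png");s0=env.read_camera("scene")[:,:,::-1];t=env.read_camera("top")[:,:,::-1]
g=cv2.cvtColor(t0,cv2.COLOR_BGR2GRAY);print(g[168,212:250])
for lo,hi in((30,110),(40,105)):print(circ("top",t0,231,169,lo,hi,.027,.033,tol=.006))
u=px("top",(.6428,.1307,.027));print(u,circ("top",t0,231,169,110,255,.014,.055))
print(blob(t0,231,169,30,110,w=14),[ray("top",b[0],b[1],.027) for b in blob(t0,231,169,30,110,w=14)])
print(circ("top",t,318,172,46,98,.045,.026,tol=.005),env.get_obs()['tool_pos'])
cv2.imwrite("pics/g4.png",np.hstack([cv2.resize(s0[140:300,240:440],(406,325)),cv2.resize(t[130:270,190:360],(394,325))]))
```

```text
[ 18  50 117 162 176 173 170 168 151 109  59  59  75  77  74  74  79  78
  83  75  75  79  72  75  76  75  65  60  74 119 131 138 147 162 170 141
  85  39]
(array([0.64113335, 0.12900516]), 339, np.float64(0.0005964253182428205))
(array([0.64107485, 0.12917435]), 336, np.float64(0.0005939588823176996))
(np.float64(230.61736457046825), np.float64(168.56571094835132)) (array([0.64486994, 0.13172484]), 568, np.float64(0.0004018535073095086))
[(231.1191682925279, 169.10944246407215, np.float64(19.810658772786457), np.float64(20.471471150716145))] [array([0.64105777, 0.12900828])]
(array([ 0.63522979, -0.15229891]), 271, np.float64(0.0004132850366347562)) [0.64378557 0.13072139 0.06022627]
```

View pics/g4.png

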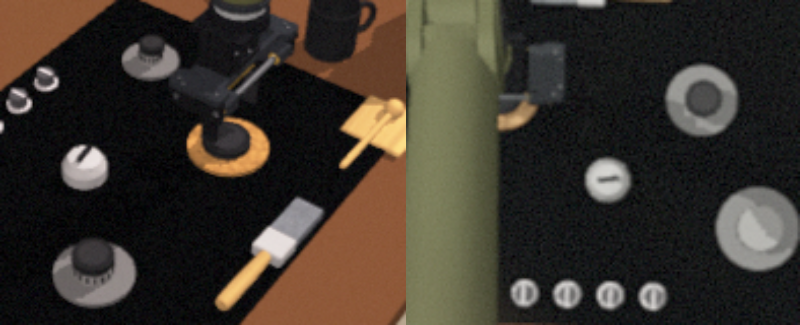

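The medium cap sits on the medium burner, about 3 mm off in x. The fingers are over the large cap on the mat.

>>> step_arm(
  rows=[
    {"angular":[0,0,0],"slide":[0.003,0,0.04],"jaw":1},
    {"angular":[0,0,0],"slide":[0,0,0.03],"jaw":1},
    {"angular":[0,0,0],"slide":[0,0,0.015],"jaw":1},
    {"angular":[0,0,0],"slide":[0,0,0],"jaw":1},
    {"angular":[0,0,0],"slide":[0,0,0],"jaw":1},
    {"angular":[0,0,0],"slide":[0,0,0],"jaw":1},
  ],
)

```text
time_s: 21.15
tool_pos: [0.6417, 0.1307, 0.0166]
tool_rot: [180.0, 0.0, 180.0]
force: [1.0, 0.4, 0.6]
grip_width: 0.0871
grasp_force: 0.0
```

>>> step_arm(
  rows=[
    {"angular":[0,0,0],"slide":[0,0,0],"jaw":0.6},
    {"angular":[0,0,0],"slide":[0,0,0],"jaw":0.6},
    {"angular":[0,0,0],"slide":[0,0,0],"jaw":0.6},
    {"angular":[0,0,0],"slide":[0,0,0],"jaw":0.6},
    {"angular":[0,0,0],"slide":[0,0,0],"jaw":0.6},
    {"angular":[0,0,0],"slide":[0,0,0],"jaw":0.6},
  ],
  newtons=25,
)

```text
time_s: 21.9
tool_pos: [0.6416, 0.1308, 0.0167]
tool_rot: [180.0, 0.0, 180.0]
force: [-0.3, -0.7, 0.5]
grip_width: 0.065
grasp_force: 25.0
```

>>> step_arm(
  rows=[
    {"angular":[0,0,0],"slide":[0,0,-0.05],"jaw":0.6},
    {"angular":[0,0,0],"slide":[0,0,-0.1],"jaw":0.6},
    {"angular":[0,0,0],"slide":[0.0454,-0.0915,-0.05],"jaw":0.6},
    {"angular":[0,0,0],"slide":[0.0454,-0.0915,0],"jaw":0.6},
    {"angular":[0,0,0],"slide":[0.0454,-0.0915,0],"jaw":0.6},
    {"angular":[0,0,0],"slide":[0.0454,-0.0915,0],"jaw":0.6},
    {"angular":[0,0,0],"slide":[0.0454,-0.0915,0],"jaw":0.6},
    {"angular":[0,0,0],"slide":[0.0454,-0.0915,0],"jaw":0.6},
    {"angular":[0,0,0],"slide":[0.0454,-0.0915,0],"jaw":0.6},
    {"angular":[0,0,0],"slide":[0.0454,-0.0915,0],"jaw":0.6},
  ],
)

```text
time_s: 23.15
tool_pos: [0.4586, -0.2364, 0.1162]
tool_rot: [180.0, -0.0, 180.0]
force: [-0.2, -0.1, -2.2]
grip_width: 0.065
grasp_force: 25.0
```

>>> step_arm(
  rows=[
    {"angular":[0,0,0],"slide":[0,0,0.07],"jaw":0.6},
    {"angular":[0,0,0],"slide":[0,0,0.05],"jaw":0.6},
    {"angular":[0,0,0],"slide":[0,0,0.01],"jaw":0.6},
    {"angular":[0,0,0],"slide":[0,0,0],"jaw":0.6},
    {"angular":[0,0,0],"slide":[0,0,0],"jaw":0.6},
    {"angular":[0,0,0],"slide":[0,0,0],"jaw":0.6},
  ],
)

```text
time_s: 23.9
tool_pos: [0.4607, -0.2353, 0.0525]
tool_rot: [-180.0, 0.1, -180.0]
force: [-0.2, 0.4, -2.7]
grip_width: 0.0653
grasp_force: 25.0
```

>>> step_arm(
  rows=[
    {"angular":[0,0,0],"slide":[0,0,0.018],"jaw":0.6},
    {"angular":[0,0,0],"slide":[0,0,0.01],"jaw":0.6},
    {"angular":[0,0,0],"slide":[0,0,0.005],"jaw":0.6},
    {"angular":[0,0,0],"slide":[0,0,0.001],"jaw":0.6},
    {"angular":[0,0,0],"slide":[0,0,0],"jaw":0.6},
    {"angular":[0,0,0],"slide":[0,0,0],"jaw":0.6},
  ],
)

```text
time_s: 24.65
tool_pos: [0.4599, -0.2353, 0.0346]
tool_rot: [-180.0, 0.0, 180.0]
force: [-1.3, -0.3, -0.4]
grip_width: 0.0655
grasp_force: 25.0
```

Release, lift, and back off so the cameras see all three burners.

>>> step_arm(
  rows=[
    {"angular":[0,0,0],"slide":[0,0,0],"jaw":1},
    {"angular":[0,0,0],"slide":[0,0,0],"jaw":1},
    {"angular":[0,0,0],"slide":[0,0,0],"jaw":1},
    {"angular":[0,0,0],"slide":[0,0,-0.05],"jaw":1},
    {"angular":[0,0,0],"slide":[0,0,-0.1],"jaw":1},
    {"angular":[0,0,0],"slide":[0,0,-0.1],"jaw":1},
    {"angular":[0,0,0],"slide":[0,-0.11,0],"jaw":1},
    {"angular":[0,0,0],"slide":[0,-0.11,0],"jaw":1},
    {"angular":[0,0,0],"slide":[0,-0.11,0],"jaw":1},
    {"angular":[0,0,0],"slide":[0,-0.1,0],"jaw":1},
  ],
)

```text
time_s: 25.9
tool_pos: [0.46, -0.4521, 0.1596]
tool_rot: [-180.0, 0.0, -180.0]
force: [0.6, 0.7, 1.0]
grip_width: 0.0873
grasp_force: 0.0
```

Run:
```python
from h import *
np.set_printoptions(precision=4,suppress=True)
t=env.read_camera("top")[:,:,::-1];s=env.read_camera("scene")[:,:,::-1]
for p,q,rs,rc in(((202,226),(202,226),.042,.019),((318,173),(318,172),.05,.026),((342,229),(342,228),.058,.033)):
    print(circ("top",t,*p,90,255,.014,rs)[0],circ("top",t,*q,46,98,.045,rc,tol=.005)[0])
r=lambda a,x,y,w=34:cv2.resize(cv2.convertScaleAbs(np.ascontiguousarray(a[y-w:y+w,x-w:x+w]),alpha=1.8,beta=20),(265,265),interpolation=cv2.INTER_CUBIC)
cv2.imwrite("pics/end.png",np.vstack([np.hstack([r(im,*p) for p in P]) for im,P in((t,[(202,226),(318,173),(342,229)]),(s,[(314,165),(287,272),(209,258)]))]))
```

```text
[0.4535 0.2201] [0.454  0.2173]
[ 0.6382 -0.1517] [ 0.6352 -0.1525]
[ 0.4596 -0.234 ] [ 0.46   -0.2347]
```

View pics/end.png

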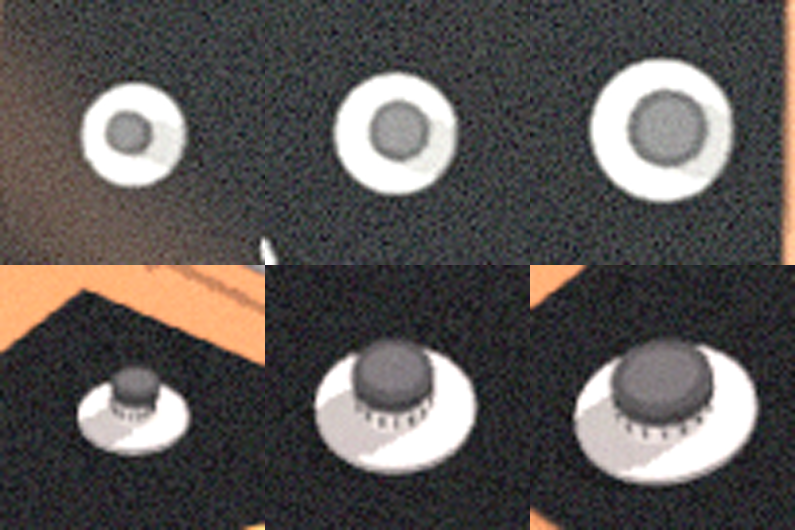

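All three caps lie flat on their own burners, each about 3 mm or less off centre. The arm is clear, so I'll hand in.

```bash
python3 -c "
from cell import env
print(env.sign_off())"
```

```text
the job is handed in; nothing more can be done
None
```

All three caps are on the burners of their own size, flat and within about 3 mm of centre by camera measurement; I handed the job in at about 26 s, and no verdict came back.

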